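# Unload the dry-block heater

## Robot

A 7-joint arm with a two-finger parallel gripper is mounted at the origin on a cart in front of the work surface, level with it; the furniture and walls round the work are solid. World frame = base frame: x ahead of the robot, y to its left, z up, the work surface at z = 0. Lengths are in mm, angles in rad, forces in N, time in s.
With the tool pointing down it reaches from about 425 to 975 mm from the base axis. Payload 16.7 kg.
Tool frame: the origin (TCP) lies midway between the tips of the shut fingers; the grasp point (between the pads) lies r.grip_depth behind it (r.grip_depth is the distance from the TCP to the grasp point, in mm); z points along the fingers, y is the line along which they close (so a half turn about z gives the same grasp; the last joint's range is limited). The gripper opens to 85 mm and grips with 20 to 120 N. Pads are 22 mm wide; open, the fingers measure 114 mm over their backs; the gripper's body (76 mm by 85 mm) begins 54 mm behind the grasp point. The pads swing forward as they close: fully open they stand 13 mm farther back than shut.
Start: joints at [-0.149, 0.426, 0.074, 1.606, -0.034, 1.111, -0.067], TCP at [674.964, -0.019, 231.302] pointing down, gripper open.
Joint ranges: [-2.85, 2.85], [-0.5, 2.14], [-1.23, 1.37], [0.21, 2.46], [-1.02, 4.16], [0.16, 2.05], [-2.73, 2.73]. Speed limits (rad/s): [1.89, 1.89, 2.39, 2.39, 3.01, 3.01, 3.01].

## Interface

Orientations are given as [roll, pitch, yaw] about the fixed x, y, z axes, in that order (R = Rz(yaw) Ry(pitch) Rx(roll)).
In Python, from workcell import r, cams gives the robot as it stands.
- The arm moves only by the shell command python3 -m inch 'ROWS' [FORCE]. ROWS is JSON, a list of rows, each a list of 5 numbers: the finger opening in mm, from 0 to 85.4, then the shift along the tool's x, y, z in units of 50 mm (1.0 is 50 mm), then the turn about the tool's z in units of 8 degrees (1.0 is 8 degrees). In form: [[hand, tx, ty, tz, turn], ...]. A call has 1 to 20 rows; each row is the pose to reach, as a shift and turn from the pose commanded when the call began, along the tool's axes at that moment; what a row does not reach only later rows make up. A row lasts 1/10 s, in which the tool goes at most 50 mm and 8.59 degrees, less where a joint would pass 70% of its speed; a pose out of reach is approached as far as the arm can. A call with a gripper value outside its range is refused whole. The fingers move at their own pace and stop on an object; FORCE is the grip in N (left out, the last holds). Time passes only in rows, so rows that repeat a pose let the fingers close. It gives the time, the measured TCP pose, the force, the opening and the grip force at its end, in the units of the state.
- r.state(): the state, without advancing time (a new reading comes with each control period).
- cams.grab_frame(name): name is "scene" or "side" or "wrist"; returns a dict with "pixels" (400x640x3 uint8, red, green, blue), "fovy" (degrees; the focal length in pixels is half the picture's height over the tangent of half this angle, whatever the lens; pixels are square), "cx", "cy" (the principal point, pixels), "R" (3x3) and "t" (3): a world point X has camera coordinates R X + t. Camera axes: x right, y down, z forward; pixel columns grow to the right and rows downward; lengths in mm; the calibration is good to about 2 mm. A picture is of the moment at which its call begins. There is no depth.
- r.close_job(): hands the job in; it is judged then, once.
Trained networks look in a picture, given as the dict that the camera call returned (one of the last four; its "shot" number tells which), for a name from the list of things; names that differ only in an ending like _2 or _b are one class to them, and where a whole thing is asked for, a point or a joint stands for the part that bears it (a point fixed in the world has none). Each returns a list of dicts, best first, with "conf" (0 to 1); they miss things now and then, are a little off and sometimes report something else, mostly with a low value. They report only what shows in the picture. A call takes as long as a camera call. They do not tell look-alikes from the thing itself.
- cams.recognise(query, picture): "bbox" ([left, top, right, bottom] in pixels, round what is visible of it).
- cams.cut_out(query, picture): "pixels" (400x640 bool, what is visible of it) and "bbox" ([left, top, right, bottom] in pixels, round what is visible of it).
The state is a dict: "time": time; "q": joint angles; "joint_velocities": joint speeds; "effort": joint torques, N m; "position": TCP position; "tool_rot": TCP orientation; "force": force on the tool from outside, world axes, zero at the start; "torque": the same for the moment, N m; "finger_gap": opening from 0.0 (shut) to 1.0 (fully open); "grip_force": force on a finger pad.
Only numpy, scipy, OpenCV 4.12 (cv2) and the standard library are available. Lean on these libraries where they do the work, as an engineer would, in place of code of your own. Each camera call takes 0.05 s, during which the arm holds its last target. There are 200 camera calls.

## Task

Unload the block heater: first take out the three tubes and stand each one in the stand of its cap's colour, all the way down and kept upright on the way. Then lift the loose middle block by its black knob straight up out from between its neighbours and set it down, level, on the outline on the cork mat, its two keys over the keys drawn there. Leave the beaker standing where it is.

Things in the scene. Friction and masses are not known exactly. Their poses are not given: they have to be found in the camera images.
- tube_red: culture tube with a red push cap and tan broth, 108 mm long, glass 16 mm in diameter, rounded bottom; cap 18-19 mm in diameter, 86 to 108 mm up. Origin at the bottom end, z along the tube to the cap. Starts upright in one of the wells of the heater's outer blocks, bottom about 30 mm above the bench, perhaps leaning a little
- tube_green: culture tube with a green push cap and tan broth, 108 mm long, glass 16 mm in diameter, rounded bottom; cap 18-19 mm in diameter, 86 to 108 mm up. Origin at the bottom end, z along the tube to the cap. Starts upright in one of the wells of the heater's outer blocks, bottom about 30 mm above the bench, perhaps leaning a little
- tube_white: culture tube with a white push cap, 108 mm long, glass 16 mm in diameter, rounded bottom; cap 18-19 mm in diameter, 86 to 108 mm up. Origin at the bottom end, z along the tube to the cap. Starts upright in one of the wells of the heater's outer blocks, bottom about 30 mm above the bench, perhaps leaning a little
- block: loose aluminium middle block of the heater, 70 (x) x 50 (y) x 45 mm high, 0.28-0.46 kg; on each y side a T-shaped key, 77 mm over both, sits in a T-slot of the neighbour (1.5 mm clearance), so it comes out only straight up, by 45 mm. Origin at the centre of its underside, z up. Black knob on top, 24 mm in diameter, 59 to 85 mm above the origin, on a stem. Same if turned half round
- heater: fixed dry-block heater, white housing 118 x 200 mm, 55 mm high, panel on its -x side (towards the robot). Origin on the bench under the middle block; y along the row of three blocks, z up. Block tops 70 mm high. Outer blocks (fixed) have wells 40 mm deep, 20 mm wide at x = +-18, y = +-62 mm. The middle block stands 25 mm up, axes parallel to the heater's
- stand_red: fixed single-tube stand: dark 62 mm base disc, red funnel-mouthed socket; origin at the centre of its underside, z up. Socket floor 9 mm up, bore 19.5 mm in diameter up to 50 mm, widening to a 43 mm mouth (53 mm over the rim) 63 mm up. A tube in it has its bottom about 9 mm up. Stands and cork mat change places at random
- stand_green: fixed single-tube stand: dark 62 mm base disc, green funnel-mouthed socket; origin at the centre of its underside, z up. Socket floor 9 mm up, bore 19.5 mm in diameter up to 50 mm, widening to a 43 mm mouth (53 mm over the rim) 63 mm up. A tube in it has its bottom about 9 mm up. Stands and cork mat change places at random
- stand_white: fixed single-tube stand: dark 62 mm base disc, white funnel-mouthed socket; origin at the centre of its underside, z up. Socket floor 9 mm up, bore 19.5 mm in diameter up to 50 mm, widening to a 43 mm mouth (53 mm over the rim) 63 mm up. A tube in it has its bottom about 9 mm up. Stands and cork mat change places at random
- cork_mat: fixed cork mat, 90 mm (x) by 104 mm (y), 6 mm thick, with the outline of the middle block, keys included, drawn on it in black: the keys point along the mat's y. Origin at the centre of the underside, z up
- beaker: empty loose glass beaker, 75 mm in diameter, 95 mm high, a bystander near the back of the bench; origin at the centre of its underside
There are look-alikes about, which are no part of the job. Leave any blue or yellow look-alike of the stand_white alone.

How it is judged (in metres and radians):
On the way, in this order (a step that is already met when the one before it is completed fails the run):
1. all three tubes stand in the stands of their cap colours (horizontal distance between tube_red and stand_red below 0.008 m and z of tube_red in the frame of stand_red below 0.015 m and angle between each of tube_red, tube_green, tube_white's own z axis and vertical below 0.2 rad and linear speed of each of tube_red, tube_green, tube_white below 0.03 m/s and horizontal distance between tube_green and stand_green below 0.008 m and z of tube_green in the frame of stand_green below 0.015 m and horizontal distance between tube_white and stand_white below 0.008 m and z of tube_white in the frame of stand_white below 0.015 m), for 0.2 s.
2. the block lies on the outline on the cork mat (horizontal distance between block and cork_mat below 0.015 m and z of block in the frame of cork_mat between 0.003 and 0.01 m and angle between block's own z axis and vertical below 0.08 rad and angle between the x axis of block and the x axis of cork_mat, either way round below 0.2 rad and linear speed of block below 0.03 m/s and angular speed of block below 0.2 rad/s), for 0.2 s.
At the end, for the whole second after the job is handed in: Each tube down in the stand of its cap's colour (8 mm from the axis, bottom at most 15 mm up, leaning under 0.2 rad); block flat on the mat within 15 mm and 0.2 rad of the outline, either way round; all at rest; beaker within 30 mm of its start (all of step 1 and all of step 2 and distance of beaker from where it was at the start of the episode below 0.03 m); the robot touches nothing.
It fails at once if a tube is tipped over by more than about 45 degrees (angle between any of tube_red, tube_green, tube_white's own z axis and vertical above 0.8 rad).
It fails at once if the block is tipped by more than about 30 degrees (angle between block's own z axis and vertical above 0.5 rad).
It fails at once if the beaker is shifted by more than 30 mm or tipped (distance of beaker from where it was at the start of the episode above 0.03 m or angle between beaker's own z axis and vertical above 0.3 rad).
It also fails if it takes over 120 s, if anything falls off the work surface, if the arm or the gripper's body presses on something with over 40 N, if the wrist force passes 120 N, or if a joint passes its speed limit or range.

## Working session

There is one attempt and no reset: what is moved stays moved. The work goes in short steps, Python scripts to look and compute and a shell command to move; the robot and the scene stay as the last step left them, time stands still between calls to the robot, and variables do not carry over. Pictures are saved under pics/ and viewed, at most 14 in all, crops included, and the job is handed in when it is done.

```bash
ls; mkdir -p pics
python3 - <<'E'
from workcell import r,cams
import cv2,numpy as np
print(r.state(), r.grip_depth)
for n in("scene","side","wrist"):
    p=cams.grab_frame(n); cv2.imwrite(f"pics/{n}0.png",p["pixels"][:,:,::-1]); print(n,p["fovy"],p["cx"],p["cy"],p["R"],p["t"])
    for q in ("tube_red","tube_green","tube_white","block","heater","stand_red","stand_green","stand_white","cork_mat","beaker"):
        print(q,[(round(d["conf"],2),np.round(d["bbox"]).tolist()) for d in cams.recognise(q,p)][:4])
E
```

```text
pics
{'time': 0.0, 'q': array([-0.14949499,  0.4267314 ,  0.07384008,  1.60665324, -0.03410652,
        1.11079538, -0.0671011 ]), 'joint_velocities': array([ 0.00205923, -0.00063654,  0.00039164, -0.00026569,  0.00014481,
        0.00159706,  0.00079443]), 'effort': array([ 7.16691302e-04, -9.49842310e+01,  3.76242042e+00, -4.63523841e+01,
        1.94300286e-02,  1.01335210e-02,  2.85131875e-06]), 'position': array([ 6.74567552e+02, -2.62928962e-02,  2.30590275e+02]), 'tool_rot': array([-3.14026733e+00,  8.83717179e-05,  1.57076414e+00]), 'force': array([0.99340101, 0.0558417 , 0.33886947]), 'torque': array([-0.0128422 , -0.02158165, -0.00804971]), 'grip_force': 0.0, 'finger_gap': 0.9970789612198627} 18.700000000000003
scene 43.96778309901264 317.9781300380166 201.3508639568228 [[-0.80654424 -0.59076099  0.02208721]
 [-0.25309864  0.31129956 -0.91598781]
 [ 0.53425413 -0.74437493 -0.40059767]] [ 446.68878767  190.52718999 1091.13796308]
tube_red [(0.72, [299.0, 190.0, 302.0, 216.0])]
tube_green [(0.74, [248.0, 200.0, 254.0, 227.0])]
tube_white [(0.43, [287.0, 189.0, 293.0, 212.0])]
[... 1416 characters left out ...]
3.06062547e-01 -9.52011406e-01]] [-675.44458663  -39.20173478  379.7278025 ]
tube_red [(0.73, [86.0, 18.0, 160.0, 60.0])]
tube_green []
tube_white [(0.68, [134.0, 29.0, 202.0, 71.0])]
block [(0.81, [139.0, 1.0, 222.0, 31.0]), (0.7, [238.0, 193.0, 290.0, 252.0])]
heater [(0.69, [239.0, 192.0, 291.0, 252.0]), (0.55, [117.0, 1.0, 249.0, 106.0])]
stand_red [(0.93, [270.0, 286.0, 314.0, 342.0]), (0.48, [116.0, 1.0, 250.0, 106.0])]
stand_green [(0.77, [237.0, 195.0, 292.0, 252.0])]
stand_white [(0.88, [125.0, 362.0, 160.0, 400.0]), (0.54, [236.0, 336.0, 262.0, 355.0]), (0.49, [167.0, 384.0, 181.0, 400.0])]
cork_mat [(0.59, [108.0, 153.0, 199.0, 238.0])]
beaker [(0.8, [342.0, 250.0, 406.0, 340.0])]
```

View pics/scene0.png

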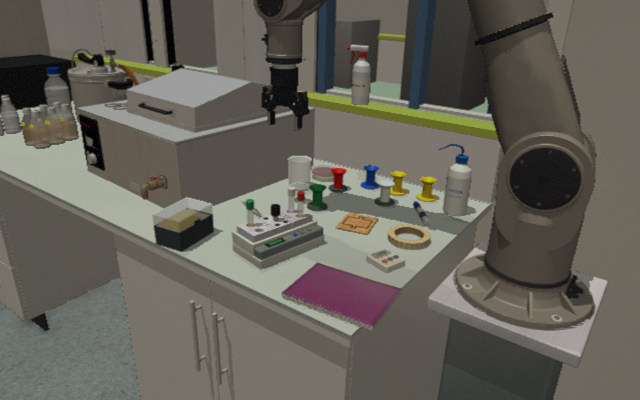

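View pics/wrist0.png

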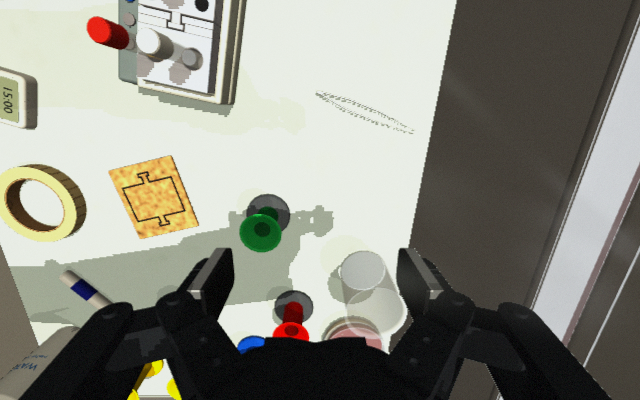

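```bash
cat > h.py <<'E'
import numpy as np,cv2
from workcell import r,cams
def f(p): return 200/np.tan(np.radians(p["fovy"]/2))
def at(p,u,v,z):
    R=np.array(p["R"]);t=np.array(p["t"]);C=-R.T@t
    d=R.T@np.array([(u-p["cx"])/f(p),(v-p["cy"])/f(p),1]); return (C+d*(z-C[2])/d[2])
def px(p,X):
    c=np.array(p["R"])@np.array(X)+np.array(p["t"]); return c[:2]/c[2]*f(p)+[p["cx"],p["cy"]]
def save(p,n,box=None,s=1):
    im=p["pixels"][:,:,::-1]
    if box: im=im[box[1]:box[3],box[0]:box[2]]
    cv2.imwrite(f"pics/{n}.png",cv2.resize(im,None,fx=s,fy=s,interpolation=cv2.INTER_CUBIC))
def st():
    s=r.state(); return round(s["time"],2),np.round(s["position"],1),np.round(s["tool_rot"],3)
E
python3 - <<'E'
from h import *
np.set_printoptions(precision=0,suppress=True)
S=cams.grab_frame("scene");D=cams.grab_frame("side");W=cams.grab_frame("wrist")
print("C",[-np.array(p["R"]).T@p["t"] for p in(S,D,W)])
print("tcp",px(S,st()[1]),px(D,st()[1]),px(W,st()[1]))
for n,u,v,z in(("green mouth",318,188,63),("red mouth",338,172,63),("white mouth",385,184,63),("mat",357,224,6),("beaker base",299,184,0),("tubered",300,193,138),("tubewhite",291,190,138),("tubegreen",250,201,138),("knob",276,207,110),("heater near l",245,260,0),("heater near r",322,240,0)): print("S",n,at(S,u,v,z))
for n,u,v,z in(("green mouth",260,230,63),("red mouth",291,330,63),("mat",154,196,6),("tubered",97,28,135),("tubewhite",145,40,135),("knob",202,4,110),("heater corner",228,106,55)): print("W",n,at(W,u,v,z))
E
```

```text
C [array([-174., 1017.,  602.]), array([-128.,  975., 1034.]), array([675.,  79., 373.])]
tcp [284. 131.] [288. 138.] [314. 252.]
S green mouth [601. -62.  63.]
S red mouth [ 631. -210.   63.]
S white mouth [ 465. -214.   63.]
S mat [446. -33.   6.]
S beaker base [ 761. -177.    0.]
S tubered [508. 142. 138.]
S tubewhite [537. 141. 138.]
S tubegreen [568. 253. 138.]
S knob [540. 194. 110.]
S heater near l [557. 288.   0.]
S heater near r [473.  92.   0.]
W green mouth [610. -64.  63.]
W red mouth [ 643. -213.   63.]
W mat [455. -40.   6.]
W tubered [513. 134. 135.]
W tubewhite [547. 126. 135.]
W knob [585. 156. 110.]
W heater corner [582.  78.  55.]
```

View pics/side0.png

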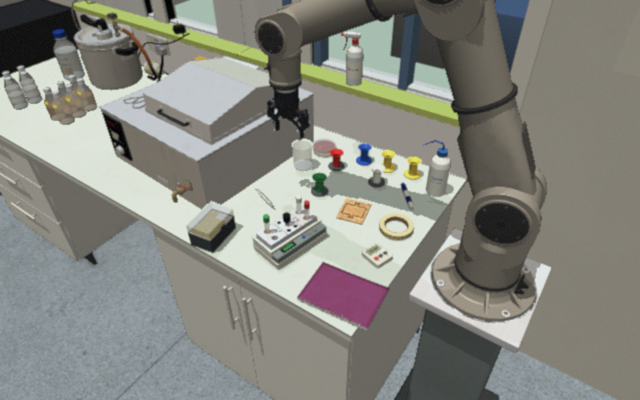

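Scene-image candidates: red stand at (338,180), green stand at (318,197) and white stand at (385,193). The look-alikes are blue (371,177) and yellow (398,182) and (428,188), and I'll leave those. Cap positions are red (300,195), white (291,193) and green (250,205), with the knob at (276,210). Next I'll look from above the heater.

```bash
python3 -m inch '[[85,0.8,-0.5,-0.3,0],[85,1.6,-1.1,-0.6,0],[85,2.4,-1.7,-1,0],[85,3.2,-2.2,-1,0],[85,4,-2.7,-1,0],[85,4,-2.7,-1,0],[85,4,-2.7,-1,0],[85,4,-2.7,-1,0]]' 40
python3 - <<'E'
from h import *
W=cams.grab_frame("wrist");save(W,"w1",None,1.2)
S=cams.grab_frame("scene");save(S,"s1",(230,140,450,270),3.5)
E
```

```text
time: 2.6
position: [540.5, 199.1, 281.3]
tool_rot: [3.141, 0.0, 1.57]
force: [0.7, 0.2, 0.3]
finger_gap: 0.995
grip_force: 0.0
```

View pics/w1.png

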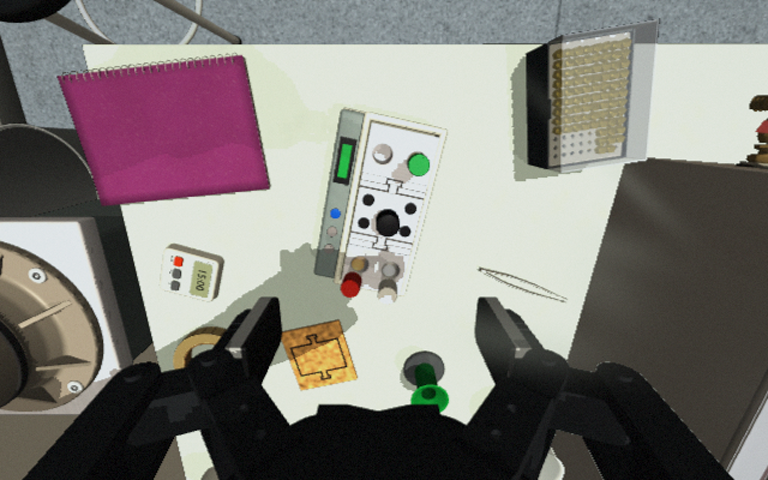

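View pics/s1.png

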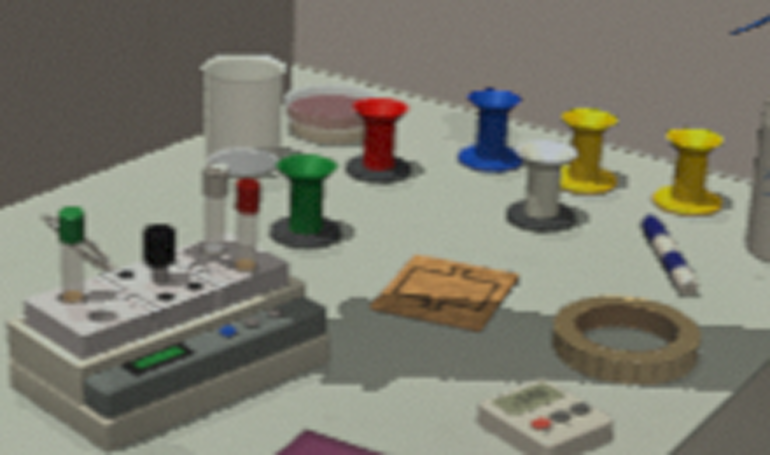

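Run:
```python
from h import *
np.set_printoptions(precision=1,suppress=True)
W=cams.grab_frame("wrist")
hsv=cv2.cvtColor(W["pixels"],cv2.COLOR_RGB2HSV)
def blob(lo,hi,box):
    m=cv2.inRange(hsv,lo,hi); k=np.zeros_like(m); x0,y0,x1,y1=box; k[y0:y1,x0:x1]=m[y0:y1,x0:x1]
    ys,xs=np.nonzero(k); return xs.mean(),ys.mean(),len(xs),(xs.min(),xs.max(),ys.min(),ys.max())
g=blob((45,120,40),(80,255,255),(335,120,365,150)); rd=blob((0,120,60),(12,255,255),(275,220,310,255)); k=blob((0,0,0),(180,255,60),(308,172,338,200))
for n,b,z in(("green",g,132),("red",rd,130),("knob",k,106)): print(n,b,at(W,b[0],b[1],z))
for n,u,v,z in(("white",323,241,132),("emptywell",318.5,128,70),("key+",328,154,70),("key-",316.5,202,70),("mat c",265.5,295.5,6),("stand green base",353,308,6),("stand green mouth",357,332,63),("hous ur",372,106,55),("hous ul",285,91,50),("hous ll",263,229,50)): print(n,at(W,u,v,z))
m0=[at(W,u/1.2,v/1.2,6)[:2] for u,v in((283,334),(340,321),(357,376),(300,389))]
print("mat corners",np.array(m0), np.mean(m0,0))
for q in ("tube_red","tube_green","tube_white","stand_green"):
    d=cams.cut_out(q,W); print(q,[(x["conf"],x["bbox"]) for x in d])
```

```text
green (np.float64(348.359375), np.float64(136.54296875), 256, (np.int64(340), np.int64(357), np.int64(128), np.int64(145))) [575.3 247.1 132. ]
red (np.float64(292.1259259259259), np.float64(237.09259259259258), 270, (np.int64(284), np.int64(300), np.int64(227), np.int64(247))) [515.  133.6 130. ]
knob (np.float64(323.74666666666667), np.float64(185.872), 375, (np.int64(314), np.int64(337), np.int64(175), np.int64(196))) [551.5 187.7 106. ]
white [550.3 129.6 132. ]
emptywell [545.7 250.9  70. ]
key+ [557.7 219.   70. ]
key- [543.2 155.3  70. ]
mat c [454.2 -40.2   6. ]
stand green base [608.6 -66.9   6. ]
stand green mouth [607.6 -65.8  63. ]
hous ur [612.4 276.3  55. ]
hous ul [504.3 294.2  50. ]
hous ll [466.1 107.2  50. ]
mat corners [[ 405.2   -5.2]
 [ 487.5   15.9]
 [ 509.5  -78.3]
 [ 422.5 -102. ]] [456.2 -42.4]
tube_red [(0.89, [284.5, 213.4, 305.8, 247.1])]
tube_green [(0.7, [339.6, 126.4, 355.9, 148.3])]
tube_white [(0.62, [312.4, 217.7, 333.2, 254.4])]
stand_green [(0.9, [334.0, 290.7, 373.7, 341.1])]
```

```bash
python3 -m inch '[[50,-0.4,0.1,0.2,-1],[50,-0.8,0.1,0.4,-2],[50,-1.2,0.2,0.6,-3],[50,-1.44,0.22,0.8,-4],[50,-1.44,0.22,1,-5],[50,-1.44,0.22,1.2,-6],[50,-1.44,0.22,1.4,-7],[50,-1.44,0.22,1.6,-8],[50,-1.44,0.22,1.6,-9],[50,-1.44,0.22,1.6,-9.65],[50,-1.44,0.22,1.6,-9.65],[50,-1.44,0.22,1.6,-9.65]]' 40
python3 - <<'E'
from h import *
W=cams.grab_frame("wrist");save(W,"w2",None,1.2);print(st())
np.set_printoptions(precision=1,suppress=True)
for n,X in (("white well",(554.3,122.6,135)),("red",(519,130.5,135)),("green",(581.8,243.6,135)),("knob",(551,187,110))): print(n,px(W,X)*1.2)
E
```

```text
time: 4.15
position: [551.1, 127.8, 201.3]
tool_rot: [3.142, -0.0, 2.915]
force: [0.1, -0.1, -0.4]
finger_gap: 0.581
grip_force: 0.0
(4.2, array([551. , 127.8, 201.3]), array([ 3.142, -0.   ,  2.915]))
white well [370.2 257. ]
red [369.4 203.3]
green [558.1 256.4]
knob [457.5 221. ]
```

View pics/w2.png

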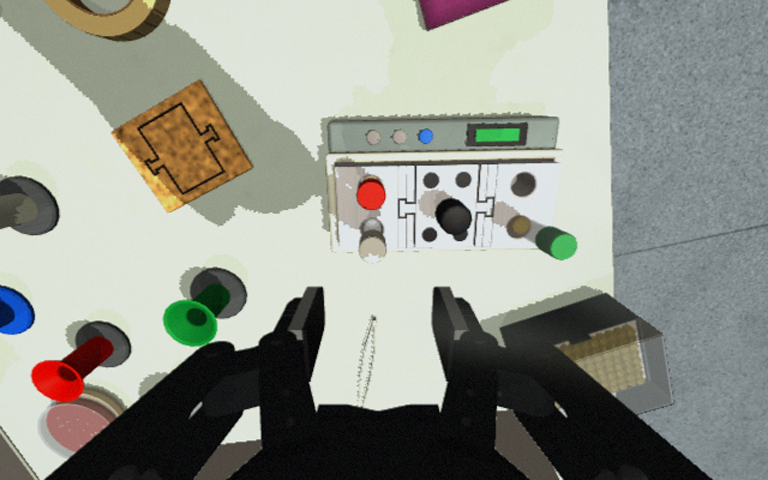

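Run:
```python
from h import *
np.set_printoptions(precision=1,suppress=True)
W=cams.grab_frame("wrist")
for n,u,v,z in (("white",372,249,138),("red",370,194.5,138),("green",564,245,138),("knob",456,218,110),("key-",406,208,70),("key+",486,207,70),("empty",523,184,70),("mat",181,146,6),("gmouth",190,323,63),("rmouth",57,381,63),("gbase",217,294,6),("rbase",103,344,6)): print(n,at(W,u/1.2,v/1.2,z))
for n in("scene","side"):
  S=cams.grab_frame(n);h=cv2.cvtColor(S["pixels"],cv2.COLOR_RGB2HSV)
  for q in("stand_red","stand_green","stand_white","beaker"):
    for d in cams.cut_out(q,S)[:4]:
        ys,xs=np.nonzero(d["pixels"]); b=d["bbox"]
        print(n,q,round(d["conf"],2),np.round(b),"base@",at(S,(b[0]+b[2])/2,b[3],0)[:2],"mid",at(S,xs.mean(),ys.mean(),32)[:2],np.median(h[d["pixels"]],0))
```

```text
white [548.1 125.4 138. ]
red [513.1 132.4 138. ]
green [573.1 246.5 138. ]
knob [548.5 186.4 110. ]
key- [543.4 154.3  70. ]
key+ [557.4 218.9  70. ]
empty [545.1 250.6  70. ]
mat [450.5 -43.2   6. ]
gmouth [608.7 -67.7  63. ]
rmouth [ 641.4 -224.8   63. ]
gbase [608.  -67.6   6. ]
rbase [ 639.4 -221.1    6. ]
scene stand_red 0.65 [328. 166. 347. 191.] base@ [ 627.4 -205.9] mid [ 633.7 -213.2] [  2. 202.  96.]
scene stand_red 0.52 [245. 200. 254. 227.] base@ [671.7 152.8] mid [685.3 135.6] [ 35.   32.5 131. ]
scene stand_green 0.74 [306. 183. 327. 212.] base@ [583.8 -34.1] mid [602.  -58.8] [ 66. 165.  66.]
scene stand_green 0.63 [298. 193. 302. 217.] base@ [602.3  22. ] mid [618.3   1.9] [ 18.   49.5 128.5]
scene stand_white 0.73 [418. 179. 434. 200.] base@ [ 376.1 -324.7] mid [ 379.9 -323.9] [ 25. 219. 131.]
scene stand_white 0.71 [360. 164. 382. 189.] base@ [ 551.7 -287.5] mid [ 568.6 -303.8] [110.  197.5  98. ]
scene stand_white 0.65 [375. 180. 393. 210.] base@ [ 440.3 -174.3] mid [ 461.8 -206.4] [ 34.  23. 106.]
scene stand_white 0.63 [303. 182. 329. 212.] base@ [586.6 -34.5] m
[... 234 characters left out ...]
e stand_red 0.83 [329. 146. 344. 168.] base@ [ 627.2 -216.1] mid [ 633. -223.] [  1. 154. 112.]
side stand_red 0.47 [334. 200. 367. 223.] base@ [428.9   7.2] mid [432.9 -14.1] [ 16. 119. 136.]
side stand_green 0.66 [309. 172. 331. 201.] base@ [570.9 -25.1] mid [601.4 -63. ] [66. 88. 96.]
side stand_white 0.78 [366. 167. 382. 187.] base@ [ 458.3 -198.9] mid [ 461.5 -218.2] [ 51.  13. 131.]
side stand_white 0.77 [358. 141. 373. 166.] base@ [ 547.4 -288.1] mid [ 564.7 -305.5] [110. 186. 149.]
side stand_white 0.72 [404. 156. 419. 181.] base@ [ 364.3 -302. ] mid [ 376.4 -329.5] [ 27. 158. 186.]
side stand_white 0.66 [379. 147. 395. 173.] base@ [ 460.  -297.3] mid [ 473.3 -323.6] [ 25. 161. 176.]
```

The top view shows white at (372,249), red at (370,194), green at (564,245) and the knob at (456,218), consistent with the earlier fix. Now I'll grasp the white tube.

```bash
python3 -m inch '[[50,0.04,-0.02,0.4,0],[50,0.04,-0.02,0.8,0],[50,0.04,-0.02,1.2,0],[50,0.04,-0.02,1.6,0],[50,0.04,-0.02,1.88,0],[50,0.04,-0.02,1.88,0],[5,0.04,-0.02,1.88,0],[5,0.04,-0.02,1.88,0],[5,0.04,-0.02,1.88,0],[5,0.04,-0.02,1.88,0],[5,0.04,-0.02,1.88,0],[5,0.04,-0.02,1.88,0]]' 40
```

```text
time: 5.95
position: [549.2, 127.3, 107.8]
tool_rot: [3.141, 0.001, 2.918]
force: [0.3, -3.0, 6.4]
finger_gap: 0.196
grip_force: 39.4
```

```bash
python3 -m inch '[[5,0,0,-0.2,0],[5,0,0,-0.5,0],[5,0,0,-0.9,0],[5,0,0,-1.4,0],[5,0,0,-1.9,0],[5,0,0,-2.2,0],[5,0,-0.2,-2.3,0],[5,0,-0.6,-2.3,0],[5,0,-1.2,-2.3,0],[5,0.1,-1.9,-2.3,0],[5,0.1,-2.6,-2.3,0],[5,0.1,-3.3,-2.3,0],[5,0.1,-4,-2.3,0],[5,0.1,-4.7,-2.3,0],[5,0.1,-5.4,-2.3,0],[5,0.1,-6,-2.3,0],[5,0.14,-6.5,-2.3,0],[5,0.14,-6.8,-2.3,0],[5,0.14,-7,-2.3,0],[5,0.14,-7,-2.3,0]]' 40
python3 - <<'E'
from h import *
W=cams.grab_frame("wrist");save(W,"w3",None,1.2);print(st())
E
```

```text
time: 7.95
position: [463.7, -213.3, 222.0]
tool_rot: [-3.142, -0.001, 2.916]
force: [-0.4, 0.7, -0.2]
finger_gap: 0.197
grip_force: 39.0
(8.0, array([ 464.1, -212.3,  222.1]), array([ 3.141e+00, -1.000e-03,  2.917e+00]))
```

View pics/w3.png

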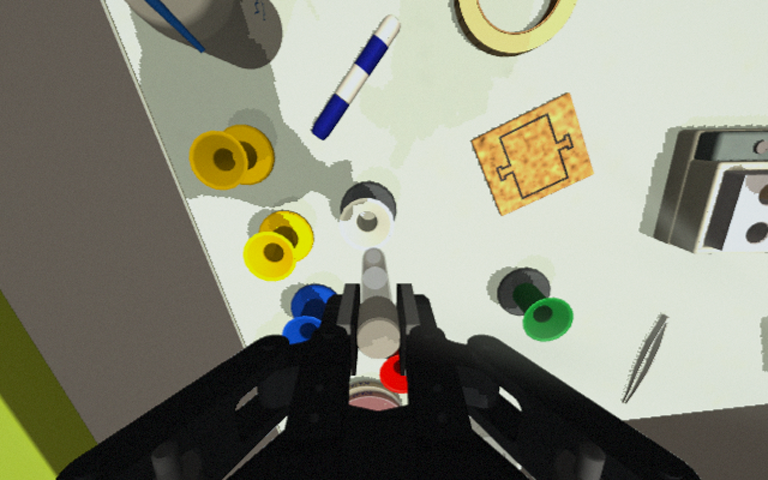

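Run:
```python
from h import *
np.set_printoptions(precision=1,suppress=True)
W=cams.grab_frame("wrist")
P=np.array(st()[1]);
for n,u,v,z in (("w mouth",366,222,63),("w base",368,209,6),("g mouth",548,319,63),("g base",524,291,6),("mat",533,153,6)): print(n,at(W,u/1.2,v/1.2,z))
for z in (126,P[2]+18.7+12, P[2]-80): print(z,px(W,[P[0],P[1],z])*1.2)
c=[at(W,u/1.2,v/1.2,6)[:2] for u,v in((569,93),(593,174),(500,214),(472,138))]
print(np.array(c),np.mean(c,0))
```

```text
w mouth [ 468.  -223.5   63. ]
w base [ 469.3 -223.6    6. ]
g mouth [608.5 -67.1  63. ]
g base [606.  -67.8   6. ]
mat [449.5 -44.    6. ]
126 [377.7 237. ]
252.79999999999998 [377.7 340. ]
142.1 [377.7 244.2]
[[ 399.7   -4.7]
 [ 485.1   15.7]
 [ 506.7  -84.6]
 [ 420.7 -103.3]] [453.1 -44.2]
```

```bash
python3 -m inch '[[5,-0.12,-0.15,0.2,0],[5,-0.12,-0.15,0.6,0],[5,-0.12,-0.15,1.1,0],[5,-0.12,-0.15,1.5,0],[5,-0.12,-0.15,1.8,0],[5,-0.12,-0.15,1.95,0],[5,-0.12,-0.15,2.1,0],[5,-0.12,-0.15,2.25,0],[5,-0.12,-0.15,2.25,0]]' 40
python3 - <<'E'
from h import *
W=cams.grab_frame("wrist");save(W,"w4",(200,120,440,300),2.5)
E
```

```text
time: 8.95
position: [468.1, -220.9, 109.0]
tool_rot: [-3.142, -0.001, 2.918]
force: [-1.9, -1.1, -1.1]
finger_gap: 0.197
grip_force: 39.9
```

View pics/w4.png

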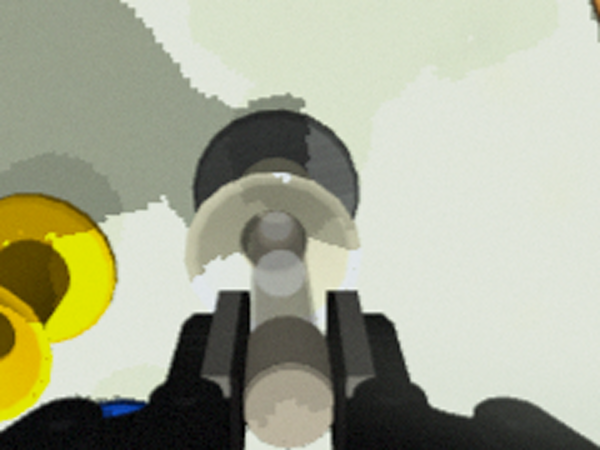

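```bash
python3 -m inch '[[5,0,-0.05,0.1,0],[5,0,-0.06,0.25,0],[5,0,-0.06,0.4,0],[5,0,-0.06,0.4,0],[50,0,-0.06,0.4,0],[50,0,-0.06,0.4,0],[50,0,-0.06,0.4,0],[50,0,-0.06,0.4,0]]' 40
python3 - <<'E'
from h import *
np.set_printoptions(precision=1,suppress=True)
W=cams.grab_frame("wrist")
for d in cams.cut_out("tube_white",W)[:2]: print(d["conf"],d["bbox"])
P=st()[1]
for z in (9,95,117): print(px(W,[P[0],P[1],z]))
E
```

```text
time: 9.8
position: [468.2, -223.9, 90.1]
tool_rot: [-3.142, 0.001, 2.918]
force: [0.5, 0.2, -0.2]
finger_gap: 0.586
grip_force: 0.0
0.65 [286.6, 209.7, 328.5, 286.9]
[314.  202.7]
[313.6 254.6]
[313.4 278.1]
```

```bash
python3 -m inch '[[50,0,0,-0.5,0],[50,0,0,-1.2,0],[50,0,0,-2,0],[50,0.1,0.5,-2.4,0],[50,0.2,1.4,-2.4,0],[50,0.3,2.4,-2.4,0],[50,0.4,3.4,-2.4,0],[50,0.5,4.4,-2.4,0],[50,0.6,5.4,-2.4,0],[50,0.72,6.4,-2.4,0],[50,0.72,7.16,-2.4,0],[50,0.72,7.16,-2.4,0],[50,0.72,7.16,-2.4,0],[50,0.72,7.16,-2.4,0]]' 40
python3 - <<'E'
from h import *
np.set_printoptions(precision=1,suppress=True)
W=cams.grab_frame("wrist");print(st())
h=cv2.cvtColor(W["pixels"],cv2.COLOR_RGB2HSV)
for n,lo,hi in(("red",(0,120,60),(12,255,255)),("green",(45,120,40),(80,255,255))):
    m=cv2.inRange(h,lo,hi);k,_,s,c=cv2.connectedComponentsWithStats(m)
    for i in range(1,k):
        if s[i,4]>100: print(n,s[i],c[i],at(W,*c[i],133)[:2])
E
```

```text
time: 11.3
position: [512.1, 132.2, 209.7]
tool_rot: [-3.141, -0.0, 2.917]
force: [-0.5, 0.2, 0.1]
finger_gap: 0.584
grip_force: 0.0
(11.35, array([512.1, 132. , 209.8]), array([-3.1, -0. ,  2.9]))
red [305 192  21  27 447] [314.6 205.5] [513.  132.5]
red [  45  299   63   54 1523] [ 73.7 328.7] [ 584.1 -121.1]
green [395 145  35  11 326] [412.1 149.8] [485.1 216.3]
green [442 234  30  21 388] [458.4 244. ] [574.9 245.6]
green [150 259  51  42 715] [172.6 278.8] [552.8  -7.7]
```

Aligned with the red cap. Grasp, lift, and carry it to red stand (640,-222), stopping short to look.

```bash
python3 -m inch '[[50,-0.02,0,0.4,0],[50,-0.02,0,0.8,0],[50,-0.02,0,1.2,0],[50,-0.02,0,1.6,0],[50,-0.02,0,2.04,0],[50,-0.02,0,2.04,0],[5,-0.02,0,2.04,0],[5,-0.02,0,2.04,0],[5,-0.02,0,2.04,0],[5,-0.02,0,2.04,0],[5,-0.02,0,2.04,0],[5,-0.02,0,2.04,0],[5,-0.02,0,1.8,0],[5,-0.02,0,1.4,0],[5,-0.02,0,0.9,0],[5,-0.02,0,0.4,0],[5,-0.02,0,0,0],[5,-0.02,0,-0.2,0],[5,-0.02,0,-0.2,0]]' 40
```

```text
time: 13.25
position: [513.6, 133.3, 221.2]
tool_rot: [3.14, 0.002, 2.918]
force: [-0.0, 0.5, -0.7]
finger_gap: 0.195
grip_force: 39.2
```

```bash
python3 -m inch '[[5,-0.1,-0.2,0,0],[5,-0.4,-0.6,0,0],[5,-0.8,-1.2,0,0],[5,-1.2,-1.8,0,0],[5,-1.6,-2.4,0,0],[5,-2,-3,0,0],[5,-2.4,-3.6,0,0],[5,-2.8,-4.2,0,0],[5,-3.2,-4.9,0,0],[5,-3.6,-5.5,0,0],[5,-3.9,-6,0,0],[5,-4.06,-6.3,0,0],[5,-4.06,-6.35,0,0],[5,-4.06,-6.35,0,0]]' 40
python3 - <<'E'
from h import *
np.set_printoptions(precision=1,suppress=True)
W=cams.grab_frame("wrist");print(st());save(W,"w5",None,1.2)
E
```

```text
time: 14.65
position: [640.1, -221.4, 218.9]
tool_rot: [3.141, -0.002, 2.918]
force: [0.1, 0.5, 0.2]
finger_gap: 0.196
grip_force: 39.2
(14.7, array([ 640.3, -220.6,  219.2]), array([ 3.1, -0. ,  2.9]))
```

View pics/w5.png

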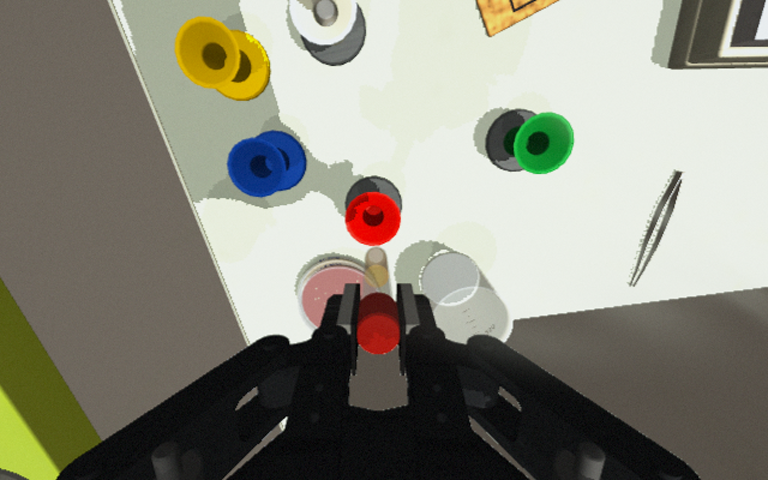

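Run:
```python
from h import *
np.set_printoptions(precision=1,suppress=True)
W=cams.grab_frame("wrist")
for n,u,v,z in (("r mouth",373,218,63),("r base",374,205,6),("beaker",449,278,0),("g mouth",543,142,63),("g base",519,140,6),("w mouth",323,10,63)): print(n,at(W,u/1.2,v/1.2,z))
```

```text
r mouth [ 641.1 -224.3   63. ]
r base [ 641.9 -224.2    6. ]
beaker [ 747.5 -158.6   -0. ]
g mouth [607.9 -68.2  63. ]
g base [608.9 -66.    6. ]
w mouth [ 472.8 -224.7   63. ]
```

```bash
python3 -m inch '[[5,-0.04,-0.06,0.2,0],[5,-0.04,-0.06,0.6,0],[5,-0.04,-0.06,1.1,0],[5,-0.04,-0.06,1.5,0],[5,-0.04,-0.06,1.8,0],[5,-0.04,-0.06,1.95,0],[5,-0.04,-0.06,2.1,0],[5,-0.04,-0.06,2.25,0],[5,-0.04,-0.06,2.25,0]]' 40; python3 -m inch '[[5,0,0,0.12,0],[5,0,0,0.25,0],[5,0,0,0.35,0],[5,0,0,0.35,0],[50,0,0,0.35,0],[50,0,0,0.35,0],[50,0,0,0.35,0],[50,0,0,0.35,0]]' 40
python3 - <<'E'
from h import *
np.set_printoptions(precision=1,suppress=True)
W=cams.grab_frame("wrist")
for d in cams.cut_out("tube_red",W)[:2]: print(d["conf"],d["bbox"])
P=st()[1]
for z in (9,95,117): print(px(W,[P[0],P[1],z]))
E
```

```text
time: 15.65
position: [641.5, -224.9, 106.5]
tool_rot: [-3.142, -0.001, 2.918]
force: [-2.6, -0.0, -2.3]
finger_gap: 0.196
grip_force: 39.2
time: 16.45
position: [642.3, -224.8, 90.1]
tool_rot: [3.141, 0.001, 2.918]
force: [0.9, -0.1, -0.3]
finger_gap: 0.585
grip_force: 0.0
0.9 [293.7, 208.6, 327.7, 280.7]
[313.9 202.7]
[313.5 254.6]
[313.3 278.1]
```

```bash
python3 -m inch '[[50,0,0,-0.5,0],[50,0,0,-1.2,0],[50,0,0,-2,0],[50,0.2,0.5,-2.4,0],[50,0.5,1.4,-2.4,0],[50,0.9,2.3,-2.4,0],[50,1.2,3.2,-2.4,0],[50,1.6,4.1,-2.4,0],[50,1.9,5,-2.4,0],[50,2.3,5.9,-2.4,0],[50,2.6,6.8,-2.4,0],[50,3,7.7,-2.4,0],[50,3.3,8.4,-2.4,0],[50,3.44,8.87,-2.4,0],[50,3.44,8.87,-2.4,0],[50,3.44,8.87,-2.4,0],[50,3.44,8.87,-2.4,0]]' 40
python3 - <<'E'
from h import *
np.set_printoptions(precision=1,suppress=True)
W=cams.grab_frame("wrist");print(st())
h=cv2.cvtColor(W["pixels"],cv2.COLOR_RGB2HSV)
m=cv2.inRange(h,(45,120,40),(80,255,255));k,_,s,c=cv2.connectedComponentsWithStats(m)
for i in range(1,k):
    if s[i,4]>100: print(s[i],c[i],at(W,*c[i],133)[:2])
for n in ("wrist","scene"):
    for d in cams.cut_out("block",W if n=="wrist" else cams.grab_frame(n)): print(n,d["conf"],d["bbox"])
E
```

```text
time: 18.25
position: [572.9, 244.4, 209.8]
tool_rot: [-3.141, 0.0, 2.917]
force: [1.6, -0.1, -0.4]
finger_gap: 0.587
grip_force: 0.0
(18.3, array([572.9, 244.3, 209.8]), array([-3.1,  0. ,  2.9]))
[280 112  35  11 367] [296.6 116.8] [502.1 247.3]
[307 192  22  26 441] [317.4 204.7] [573.7 247.1]
[  40  237   68   50 1712] [ 69.3 262.6] [577.8  21.7]
wrist 0.95 [219.0, 135.5, 294.3, 205.9]
scene 0.93 [258.5, 204.8, 294.6, 234.1]
scene 0.58 [373.8, 182.6, 395.7, 209.4]
scene 0.18 [338.0, 216.2, 377.5, 236.1]
```

```bash
python3 -m inch '[[50,0,0.05,0.4,0],[50,0,0.05,0.8,0],[50,0,0.05,1.2,0],[50,0,0.05,1.6,0],[50,0,0.05,2.04,0],[50,0,0.05,2.04,0],[5,0,0.05,2.04,0],[5,0,0.05,2.04,0],[5,0,0.05,2.04,0],[5,0,0.05,2.04,0],[5,0,0.05,2.04,0],[5,0,0.05,2.04,0],[5,0,0.05,1.8,0],[5,0,0.05,1.4,0],[5,0,0.05,0.9,0],[5,0,0.05,0.4,0],[5,0,0.05,0,0],[5,0,0.05,-0.2,0],[5,0,0.05,-0.2,0]]' 40
```

```text
time: 20.35
position: [573.6, 248.5, 221.5]
tool_rot: [3.14, 0.002, 2.918]
force: [0.4, 0.4, -0.4]
finger_gap: 0.198
grip_force: 39.0
```

```bash
python3 -m inch '[[5,-0.1,-0.2,0,0],[5,-0.2,-0.6,0,0],[5,-0.4,-1.2,0,0],[5,-0.6,-1.8,0,0],[5,-0.8,-2.4,0,0],[5,-1,-3,0,0],[5,-1.2,-3.6,0,0],[5,-1.5,-4.2,0,0],[5,-1.7,-4.8,0,0],[5,-1.9,-5.3,0,0],[5,-2.1,-5.8,0,0],[5,-2.1,-5.98,0,0],[5,-2.1,-5.98,0,0],[5,-2.1,-5.98,0,0]]' 40
python3 - <<'E'
from h import *
np.set_printoptions(precision=1,suppress=True)
W=cams.grab_frame("wrist");print(st())
h=cv2.cvtColor(W["pixels"],cv2.COLOR_RGB2HSV)
m=cv2.inRange(h,(45,120,20),(85,255,255));k,_,s,c=cv2.connectedComponentsWithStats(m)
for i in range(1,k):
    if s[i,4]>100: print(s[i],c[i],at(W,*c[i],63)[:2])
print(px(W,[608,-67.5,63]))
for q in("stand_green","tube_green"): print([(d["conf"],d["bbox"]) for d in cams.recognise(q,W)])
E
```

```text
time: 21.75
position: [608.8, -66.1, 219.1]
tool_rot: [3.141, -0.001, 2.919]
force: [-1.4, 1.6, 0.1]
finger_gap: 0.196
grip_force: 39.0
(21.8, array([609. , -65.6, 219.4]), array([ 3.1, -0. ,  2.9]))
[583   0  41  12 464] [602.6   5.4] [506.3 227.4]
[ 290  158   45   45 1641] [311.9 180.1] [608.  -68.4]
[ 297  247   37   50 1455] [314.3 272.6] [721.9 -91.6]
[312.7 179.9]
[(0.59, [100.6, 56.0, 185.3, 111.9]), (0.55, [287.0, 143.3, 337.5, 203.6])]
[(0.92, [295.0, 208.1, 333.1, 298.5]), (0.64, [163.5, 193.8, 228.2, 258.6])]
```

```bash
python3 -m inch '[[5,0.01,-0.05,0.2,0],[5,0.01,-0.05,0.6,0],[5,0.01,-0.05,1.1,0],[5,0.01,-0.05,1.5,0],[5,0.01,-0.05,1.8,0],[5,0.01,-0.05,1.95,0],[5,0.01,-0.05,2.1,0],[5,0.01,-0.05,2.25,0],[5,0.01,-0.05,2.25,0]]' 40; python3 -m inch '[[5,0,0,0.12,0],[5,0,0,0.25,0],[5,0,0,0.35,0],[5,0,0,0.35,0],[50,0,0,0.35,0],[50,0,0,0.35,0],[50,0,0,0.35,0],[50,0,0,0.35,0]]' 40; python3 -m inch '[[50,0,0,-0.5,0],[50,0,0,-1.2,0],[50,0,0,-2,0],[50,0,0,-2.4,0],[50,0,0,-2.4,0]]';python3 - <<'E'
from h import *
W=cams.grab_frame("wrist");save(W,"w6",None,1.2);print(st())
E
```

```text
time: 22.8
position: [607.8, -68.9, 106.6]
tool_rot: [-3.142, -0.001, 2.918]
force: [-2.0, 1.7, -1.4]
finger_gap: 0.193
grip_force: 39.0
time: 23.6
position: [608.4, -69.2, 90.0]
tool_rot: [3.142, 0.0, 2.918]
force: [0.4, 0.5, 0.2]
finger_gap: 0.584
grip_force: 0.0
time: 24.1
position: [609.9, -69.3, 213.4]
tool_rot: [3.141, 0.005, 2.918]
force: [0.2, -0.3, -0.2]
finger_gap: 0.586
grip_force: 0.0
(24.15, array([609. , -69.2, 211.4]), array([3.141e+00, 3.000e-03, 2.918e+00]))
```

View pics/w6.png

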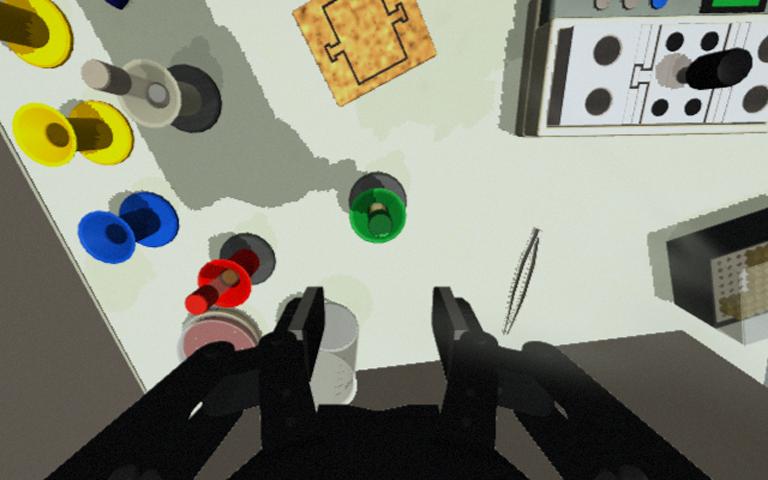

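```bash
python3 -m inch '[[60,0.4,0.9,0,0],[60,0.8,1.8,0,0],[60,1.3,2.7,0,0],[60,1.7,3.6,0,0],[60,2.1,4.4,0,0],[60,2.3,4.72,0,0],[60,2.3,4.72,0,0],[60,2.3,4.72,0,0],[60,2.3,4.72,0,0]]' 80
python3 - <<'E'
from h import *
np.set_printoptions(precision=1,suppress=True)
W=cams.grab_frame("wrist");print(st(),r.state()["q"]);save(W,"w7",(170,100,470,250),2.6)
print(px(W,[550,187,110]))
E
```

```text
time: 25.05
position: [548.6, 185.1, 209.3]
tool_rot: [-3.141, -0.0, 2.917]
force: [0.1, 0.6, -0.6]
finger_gap: 0.701
grip_force: 0.0
(25.1, array([548.7, 185.1, 209.4]), array([-3.1, -0. ,  2.9])) [-0.3  0.3 -0.2  1.8  0.1  1.   0.9]
[316.6 197.2]
```

View pics/w7.png

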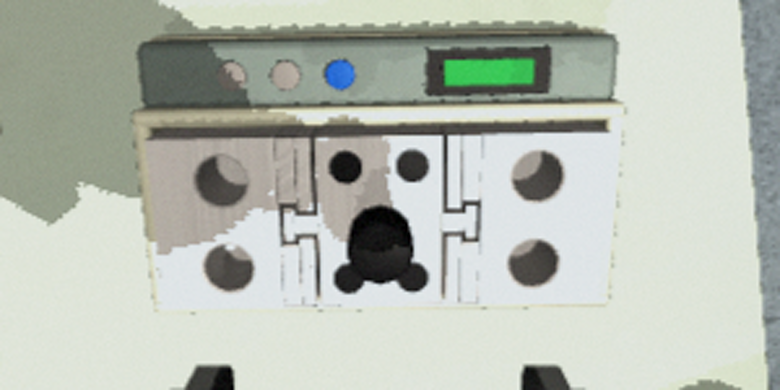

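```bash
python3 -m inch '[[60,-0.01,0.045,0.5,0],[60,-0.01,0.045,1,0],[60,-0.01,0.045,1.5,0],[60,-0.01,0.045,2,0],[60,-0.01,0.045,2.4,0],[60,-0.01,0.045,2.59,0],[60,-0.01,0.045,2.59,0],[5,-0.01,0.045,2.59,0],[5,-0.01,0.045,2.59,0],[5,-0.01,0.045,2.59,0],[5,-0.01,0.045,2.59,0],[5,-0.01,0.045,2.59,0],[5,-0.01,0.045,2.59,0]]' 80; python3 -m inch '[[5,0,0,-0.05,0],[5,0,0,-0.12,0],[5,0,0,-0.2,0],[5,0,0,-0.2,0]]' 80
```

```text
time: 26.4
position: [549.8, 187.4, 81.5]
tool_rot: [-3.141, 0.001, 2.917]
force: [-2.5, -6.9, 7.7]
finger_gap: 0.254
grip_force: 78.1
time: 26.8
position: [549.1, 187.8, 90.8]
tool_rot: [-3.141, -0.0, 2.918]
force: [-2.4, -6.3, 0.2]
finger_gap: 0.256
grip_force: 79.1
```

```bash
python3 -m inch '[[5,0.01,-0.02,-0.1,0],[5,0.01,-0.02,-0.2,0],[5,0.01,-0.02,-0.3,0],[5,0.01,-0.02,-0.4,0],[5,0.01,-0.02,-0.5,0],[5,0.01,-0.02,-0.6,0],[5,0.01,-0.02,-0.6,0]]' 80; python3 -m inch '[[5,0,0,-0.1,0],[5,0,0,-0.2,0],[5,0,0,-0.4,0],[5,0,0,-0.7,0],[5,0,0,-1,0],[5,0,0,-1.2,0],[5,0,0,-1.3,0],[5,0,0,-1.3,0]]' 80
python3 - <<'E'
from h import *
np.set_printoptions(precision=1,suppress=True)
W=cams.grab_frame("wrist");print(st());save(W,"w8",None,1)
D=cams.grab_frame("side")
im=np.vstack([W["pixels"][80:330,100:540],cv2.resize(D["pixels"][140:260,220:400],(440,293),interpolation=cv2.INTER_CUBIC)])
cv2.imwrite("pics/w8.png",im[:,:,::-1])
E
```

```text
time: 27.5
position: [549.0, 187.8, 121.2]
tool_rot: [3.141, 0.001, 2.918]
force: [-0.1, -1.6, -2.9]
finger_gap: 0.257
grip_force: 78.8
time: 28.3
position: [549.0, 187.9, 186.2]
tool_rot: [3.141, 0.001, 2.918]
force: [0.1, -0.1, -3.4]
finger_gap: 0.256
grip_force: 79.0
(28.35, array([548.7, 187.7, 185.5]), array([3.1, 0. , 2.9]))
```

View pics/w8.png

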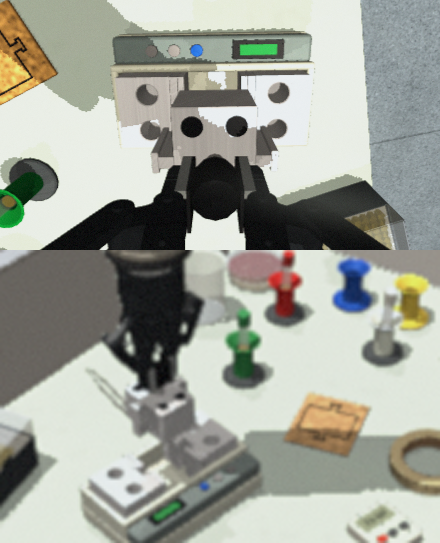

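The block is clear of the heater and hangs level between the fingers (knob at (215,185) in the upper picture). Carry it to the mat, turning about 25°.

```bash
python3 -m inch '[[5,0,-0.2,0,-0.2],[5,0.1,-0.6,0,-0.5],[5,0.2,-1.1,0,-0.9],[5,0.3,-1.6,0,-1.3],[5,0.4,-2.2,0,-1.6],[5,0.5,-2.8,0,-1.9],[5,0.6,-3.4,0,-2.3],[5,0.7,-3.9,0,-2.6],[5,0.8,-4.4,0,-2.9],[5,0.84,-4.7,0,-3.09],[5,0.84,-4.87,0,-3.09],[5,0.84,-4.93,0,-3.09],[5,0.84,-4.93,0,-3.09],[5,0.84,-4.93,0,-3.09]]' 80
python3 - <<'E'
from h import *
np.set_printoptions(precision=1,suppress=True)
W=cams.grab_frame("wrist");print(st());save(W,"w9",(130,60,480,340),2.2)
S=cams.grab_frame("scene");save(S,"s9",(310,140,420,260),4)
E
```

```text
time: 29.8
position: [453.4, -42.5, 185.2]
tool_rot: [3.141, -0.0, -2.933]
force: [0.1, 0.7, -3.1]
finger_gap: 0.259
grip_force: 79.0
(29.85, array([453.4, -42.5, 185.2]), array([ 3.1, -0. , -2.9]))
```

View pics/w9.png

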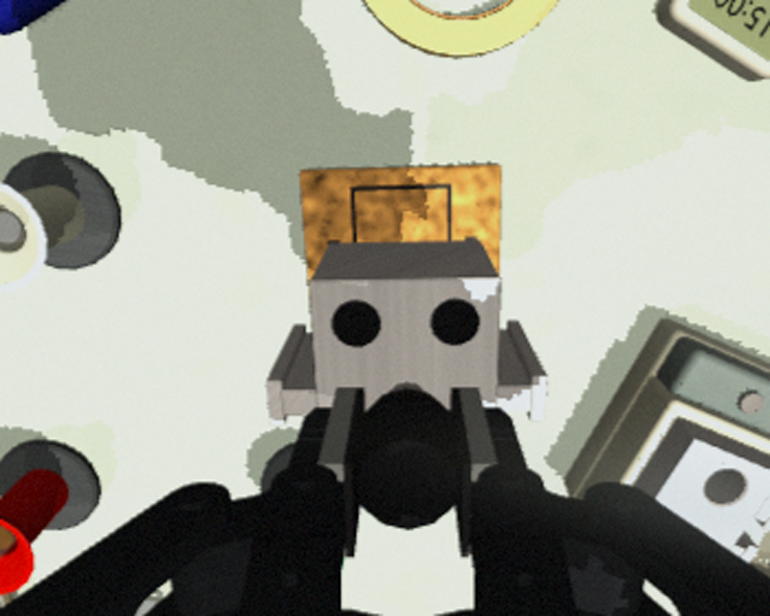

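Run:
```python
from h import *
np.set_printoptions(precision=1,suppress=True)
W=cams.grab_frame("wrist")
a=np.radians(12.9);d=np.array([np.cos(a),np.sin(a)])
for (u,v),o in (((401,186),35),((401,166.5),45)): print(at(W,130+u/2.2,60+v/2.2,6)[:2]+o*d)
A,B=[at(W,130+u/2.2,60+v/2.2,6)[:2] for u,v in((301,169),(501,164))]; print(A,B,np.degrees(np.arctan2(*(A-B)[::-1])),np.linalg.norm(A-B))
```

```text
[453.4 -44.4]
[453.5 -44.2]
[ 421.5 -103.8] [397.9  -4.7] -76.6174242173029 101.83659561294182
```

```bash
python3 -m inch '[[5,0.01,-0.035,0.3,-0.15],[5,0.01,-0.035,0.8,-0.15],[5,0.01,-0.035,1.3,-0.15],[5,0.01,-0.035,1.7,-0.15],[5,0.01,-0.035,2,-0.15],[5,0.01,-0.035,2.2,-0.15],[5,0.01,-0.035,2.3,-0.15],[5,0.01,-0.035,2.37,-0.15],[5,0.01,-0.035,2.41,-0.15],[5,0.01,-0.035,2.41,-0.15],[5,0.01,-0.035,2.41,-0.15]]' 80
```

```text
time: 31.05
position: [453.2, -45.1, 65.2]
tool_rot: [-3.141, 0.001, -2.913]
force: [0.8, 0.4, -3.4]
finger_gap: 0.258
grip_force: 79.1
```

```bash
python3 -m inch '[[5,0,0,0.02,0],[5,0,0,0.03,0],[5,0,0,0.04,0],[5,0,0,0.05,0],[5,0,0,0.05,0]]' 80
```

```text
time: 31.55
position: [453.0, -45.2, 62.4]
tool_rot: [-3.142, 0.0, -2.913]
force: [-0.3, -0.8, 1.4]
finger_gap: 0.253
grip_force: 79.8
```

Contact: the force went from -3.4 to +1.4 N. Release, wait, and retreat straight up.

```bash
python3 -m inch '[[45,0,0,0,0],[60,0,0,0,0],[60,0,0,0,0],[60,0,0,0,0],[60,0,0,-0.3,0],[60,0,0,-0.8,0],[60,0,0,-1.5,0],[60,0,0,-2.2,0],[60,0,0,-2.9,0],[60,0.3,0,-3.4,0],[60,0.6,0,-3.6,0],[60,0.6,0,-3.6,0]]'
python3 - <<'E'
from h import *
W=cams.grab_frame("wrist");D=cams.grab_frame("side");print(st())
im=np.vstack([W["pixels"][20:300,100:540],cv2.resize(D["pixels"][130:250,270:450],(440,293),interpolation=cv2.INTER_CUBIC)])
cv2.imwrite("pics/w10.png",im[:,:,::-1])
E
```

```text
time: 32.75
position: [423.2, -52.4, 243.8]
tool_rot: [-3.141, 0.002, -2.913]
force: [-0.5, -0.3, -0.5]
finger_gap: 0.703
grip_force: 0.0
(32.85, array([423.9, -51.9, 242.3]), array([-3.141e+00,  1.000e-03, -2.913e+00]))
```

View pics/w10.png

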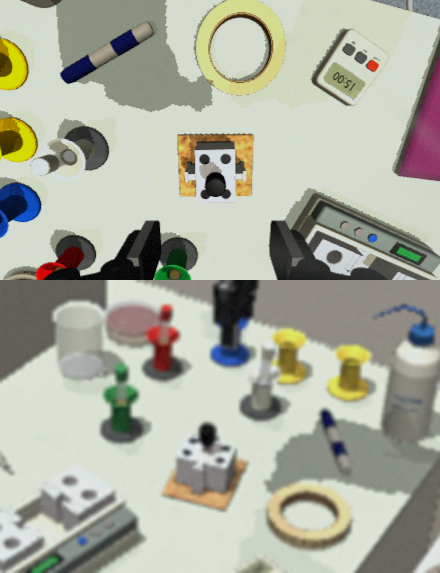

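The block sits flat and square on the mat at (215,168). All three tubes are upright in the stands of their colours, and the beaker has not moved. Handing in.

```bash
python3 -c "
from workcell import r
print(r.close_job())"
```

```text
the job is handed in; nothing more can be done
None
```

I handed the job in at about 33 s: in the last pictures each tube stands in the stand of its cap's colour, the block is flat on the mat outline, and the beaker is where it was; the judge returned no verdict.

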